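Lay out a tube frame in a welding fixture

TASK

Lay the small frame out in the fixture plate, ready for tacking: the drilled rail goes along the two side locators with its end at an end locator, the plain rail parallel to it on the other side with its end at the other end locator, and between the two rails, close up to both, the cross tube level with the rail ends at the end locators and the channel, open side up, level with their opposite ends. Then lay the mounting plate flat on top of the two rails, midway along them, bridging from one to the other. Set every piece down gently without dropping it, and leave the magnet square, the wire brush and the tin of studs where they are.

Things in the scene. Friction and masses are not known exactly. Their poses are not given: they have to be found in the camera images.
- fixture: Dark steel fixture plate fixed to the bench, 230 (x) by 190 (y) by 12 mm, any yaw. Origin: centre of its underside, z up. Bright locator blocks stand 20 mm above its top: two side locators at x -55 and +55 mm (20 long), inner faces at y +67.5 mm; two end locators at y +52.5 and -52.5 mm (20 wide), inner faces at x +90 mm. Rails lie along x, the cross pieces and plate along y.
- drilled_rail_mid (a point): Drilled rail: mill-steel square tube 180 x 30 x 30 mm with a row of three dark 16 mm holes in its top face (at -60, 0 and +60 mm). About 0.4 kg. Point: its centre, 15 mm above its underside. x along its length, z up; symmetrical end for end.
- plain_rail_mid (a point): Plain rail: the same square tube, 180 x 30 x 30 mm, without holes. About 0.4 kg. Point: its centre, 15 mm above its underside. x along its length, z up.
- cross_tube_mid (a point): Cross tube: short closed square tube 70 x 30 x 30 mm, plain flat top. About 0.17 kg. Point: its centre, 15 mm above its underside. x along its 70 mm length, z up.
- cross_channel_mid (a point): Channel: short U-section 70 x 30 x 30 mm, wall 5 mm, lying with its open side up (seen from above as a trough). About 0.16 kg. Point: centre of its outline, 15 mm above its underside. x along its 70 mm length, z up; it is gripped across its 30 mm width.
- mount_plate_mid (a point): Mounting plate: flat steel plate 130 x 50 x 10 mm, lying flat on the bench. About 0.5 kg. Point: its centre, 5 mm above its underside. x along its 130 mm length, z up.
- magnet_square: Bystander: red triangular welding magnet, legs 76 mm, 18 mm high, loose. Origin: under its middle.
- wire_brush: Bystander: wooden-handled wire brush 200 mm long, 30 mm high, loose. Origin: near its middle, on its underside.
- stud_tin: Bystander: round steel tin of weld studs, 112 mm across, 45 mm high, loose. Origin: centre of its underside.

How it is judged (in metres and radians):
On the way, in this order (a step that is already met when the one before it is completed fails the run):
1. the two rails, the cross tube and the channel lie in their places in the fixture (x of drilled_rail_mid in the frame of fixture between -0.01 and 0.01 m and y of drilled_rail_mid in the frame of fixture between 0.0425 and 0.06 m and z of drilled_rail_mid in the frame of fixture between 0.023 and 0.032 m and angle between the x axis of each of drilled_rail_mid, plain_rail_mid and the x axis of fixture, either way round below 0.1 rad and angle between each of drilled_rail_mid, cross_channel_mid's own z axis and vertical below 0.15 rad and x of plain_rail_mid in the frame of fixture between -0.012 and 0.012 m and y of plain_rail_mid in the frame of fixture between -0.068 and -0.04 m and z of plain_rail_mid in the frame of fixture between 0.023 and 0.032 m and horizontal distance between drilled_rail_mid and plain_rail_mid below 0.118 m and x of cross_tube_mid in the frame of fixture between 0.063 and 0.087 m and y of cross_tube_mid in the frame of fixture between -0.015 and 0.015 m and z of cross_tube_mid in the frame of fixture between 0.023 and 0.032 m and angle between the x axis of each of cross_tube_mid, cross_channel_mid and the y axis of fixture, either way round below 0.15 rad and x of cross_channel_mid in the frame of fixture between -0.087 and -0.063 m and y of cross_channel_mid in the frame of fixture between -0.015 and 0.015 m and z of cross_channel_mid in the frame of fixture between 0.023 and 0.032 m), for 0.2 s.
2. then the mounting plate lies on top of the two rails (x of mount_plate_mid in the frame of fixture between -0.015 and 0.015 m and y of mount_plate_mid in the frame of fixture between -0.018 and 0.015 m and z of mount_plate_mid in the frame of fixture between 0.043 and 0.051 m and angle between the x axis of mount_plate_mid and the y axis of fixture, either way round below 0.15 rad), for 0.2 s.
At the end, for the whole second after the job is handed in: Fixture frame, mm: drilled rail x 0±10, y 42.5..60; plain rail x 0±12, y -68..-40; rails <118 apart, along x ±0.1 rad; cross tube x 75±12, channel x -75±12, y 0±15; plate x 0±15, y -18..15 on the rails; these three along y ±0.15 rad; holes and channel up; all flat, released, at rest (all of step 1 and all of step 2 and linear speed of each of drilled_rail, plain_rail, cross_tube, cross_channel, mount_plate below 0.02 m/s); the robot touches nothing.
It fails at once if the magnet square is pushed more than 25 mm from its place (distance of magnet_square from where it was at the start of the episode above 0.025 m).
It fails at once if the wire brush is pushed more than 25 mm from its place (distance of wire_brush from where it was at the start of the episode above 0.025 m).
It fails at once if the stud tin is pushed more than 25 mm from its place (distance of stud_tin from where it was at the start of the episode above 0.025 m).
It fails at once if a piece is dropped (falls freely by more than about 25 mm) ((linear speed of drilled_rail above 0.7 m/s and contact force between drilled_rail and the fingers below 0.05 N) or (linear speed of plain_rail above 0.7 m/s and contact force between plain_rail and the fingers below 0.05 N) or (linear speed of cross_tube above 0.7 m/s and contact force between cross_tube and the fingers below 0.05 N) or (linear speed of cross_channel above 0.7 m/s and contact force between cross_channel and the fingers below 0.05 N) or (linear speed of mount_plate above 0.7 m/s and contact force between mount_plate and the fingers below 0.05 N)).
It also fails if it takes over 112 s, if anything falls off the work surface, if the arm or the gripper's body presses on something with over 40 N, if the wrist force passes 120 N, or if a joint passes its speed limit or range.

ROBOT

A 6-joint arm with a two-finger parallel gripper is mounted at the origin on the work surface. World frame = base frame: x ahead of the robot, y to its left, z up, the work surface at z = 0. Lengths are in mm, angles in rad, forces in N, time in s.
With the tool pointing down it reaches from about 300 to 775 mm from the base axis. Payload 14.6 kg.
Tool frame: the origin (TCP) lies on the mounting face of the last link; the fingertips stand 199 mm ahead of it and the grasp point (between the pads) lies 180 mm ahead of it; z points along the fingers, y is the line along which they close (so a half turn about z gives the same grasp; the last joint's range is limited). The gripper opens to 94 mm and grips with 3 to 60 N. Pads are 16 mm wide; open, the fingers measure 119 mm over their backs; the gripper's body (75 mm by 177 mm) begins 78 mm behind the grasp point.
Start: joints at [1.077, 0.3, 1.521, -0, 1.321, -0.067], TCP at [227.675, 500.655, 404.646] pointing down, gripper open.
Joint ranges: [-3.03, 3.03], [-0.79, 2.21], [0.23, 2.52], [-1.04, 4.18], [0, 3.07], [-2.55, 2.55]. Speed limits (rad/s): [2.22, 2.22, 2.57, 3.14, 3.14, 3.14].

INTERFACE

Orientations are given as [roll, pitch, yaw] about the fixed x, y, z axes, in that order (R = Rz(yaw) Ry(pitch) Rx(roll)).
In Python, from cell import manip gives the robot as it stands. The module is installed in compiled form; this text tells all that it offers.
- The arm moves only by the shell command python3 -m creep 'ROWS' [FORCE]. ROWS is a JSON object of lists of equal length, an entry for each row: "slide": the shift along the world's x, y, z in cm, a list of three; "turn": the turn about the world's z in rad; "claw": the opening, from 0 (shut) to 1 (fully open). A call has 1 to 8 rows; each row shifts and turns the commanded pose from where the row before left it; what a row does not reach is not made up. A row lasts 1/8 s, in which the tool goes at most 62.5 mm and 10.7 degrees, less where a joint would pass 70% of its speed; a pose out of reach is approached as far as the arm can. A call with a gripper value outside its range is refused whole. The fingers move at their own pace and stop on an object; FORCE is the grip in N (left out, the last holds). Time passes only in rows, so rows that do not move let the fingers close. It gives the time, the measured TCP pose, the force, the opening and the grip force at its end, in the units of the state.
- manip.read_state(): the state, without advancing time (a new reading comes with each control period).
- manip.camera(name): name is "scene" or "top"; returns (picture, depth): 480x640x3 uint8, red, green, blue; 480x640 float32, mm along the optical axis (not along the pixel's ray), 0 where there is no reading.
- manip.calibration(name): a dict with "intrinsics" (3x3 intrinsics, pixels), "pose" (4x4, takes a point from camera to world coordinates). Camera axes: x right, y up, looking along -z (the intrinsics and any distortion apply to the point x, -y, -z); pixel columns grow to the right and rows downward; lengths in mm; the calibration is good to about 2 mm. A picture is of the moment at which its call begins. calibration takes no time and is no camera call.
- manip.sign_off(): hands the job in; it is judged then, once.
Trained networks look in the newest picture that a camera, given by its name, has taken for a name from the list of things; names that differ only in an ending like _2 or _b are one class to them, and where a whole thing is asked for, a point or a joint stands for the part that bears it (a point fixed in the world has none). Each returns a list of dicts, best first, with "score" (0 to 1); they miss things now and then, are a little off and sometimes report something else, mostly with a low value. They report only what shows in the picture. A call takes as long as a camera call.
- manip.cut_out(query, camera): "mask" (480x640 bool, what is visible of it) and "position" ([column, row] in pixels, amid what is visible of it).
The state is a dict: "clock": time; "joints": joint angles; "qd": joint speeds; "effort": joint torques, N m; "eef_pos": TCP position; "eef_rot": TCP orientation; "wrist_force": force on the tool from outside, world axes, zero at the start; "moment": the same for the moment, N m; "finger_gap": finger opening in mm; "finger_force": force on a finger pad.
Only numpy, scipy, OpenCV 4.12 (cv2) and the standard library are available. Lean on these libraries where they do the work, as an engineer would, in place of code of your own. Each camera call takes 0.05 s, during which the arm holds its last target. There are 200 camera calls.

## Working session

There is one attempt and no reset: what is moved stays moved. The work goes in short steps, Python scripts to look and compute and a shell command to move; the robot and the scene stay as the last step left them, time stands still between calls to the robot, and variables do not carry over. Pictures are saved under pics/ and viewed, at most 14 in all, crops included, and the job is handed in when it is done.

```bash
mkdir -p pics
cat > h.py <<'E'
import numpy as np, cv2
from cell import manip
NAMES=["fixture","drilled_rail_mid","plain_rail_mid","cross_tube_mid","cross_channel_mid","mount_plate_mid","magnet_square","wire_brush","stud_tin"]
def cloud(cam,depth):
    c=manip.calibration(cam);K=np.array(c["intrinsics"]);T=np.array(c["pose"])
    v,u=np.mgrid[0:480,0:640]
    x=(u-K[0,2])/K[0,0]*depth;y=(v-K[1,2])/K[1,1]*depth
    P=np.stack([x,-y,-depth],-1)
    return P@T[:3,:3].T+T[:3,3]
def rect(P):
    r=cv2.minAreaRect(P[:,:2].astype(np.float32))
    (cx,cy),(w,h),a=r
    if w<h: w,h,a=h,w,a+90
    a=(np.deg2rad(a)+np.pi/2)%np.pi-np.pi/2
    return cx,cy,w,h,a
def topface(P,band=4):
    z=np.percentile(P[:,2],90)
    return P[abs(P[:,2]-z)<band],z
E
python3 - <<'E'
from h import *
print(manip.calibration("top"));print(manip.calibration("scene")["pose"])
for c in ["top","scene"]:
    im,d=manip.camera(c);cv2.imwrite(f"pics/{c}0.png",im[...,::-1]);np.save(c+"0.npy",d)
d=np.load("top0.npy");C=cloud("top",d)
for n in NAMES:
    for r in manip.cut_out(n,"top")[:2]:
        m=r["mask"]&(d>0);P=C[m]
        if len(P)<20: print(n,r["score"],len(P));continue
        Q,z=topface(P)
        print(n,round(r["score"],2),np.round(r["position"]),m.sum(),"z%.1f"%z,np.round(rect(Q),3))
E
```

```text
{'intrinsics': array([[585.43783468,   0.        , 325.26066331],
       [  0.        , 585.43783468, 232.88583723],
       [  0.        ,   0.        ,   1.        ]]), 'pose': array([[ 2.46095784e-02,  9.86201215e-01, -1.63711736e-01,
         3.56160337e+02],
       [-9.99484244e-01,  2.76516723e-02,  1.63288659e-02,
         6.00949504e+01],
       [ 2.06304507e-02,  1.63225454e-01,  9.86373071e-01,
         1.39862273e+03],
       [ 0.00000000e+00,  0.00000000e+00,  0.00000000e+00,
         1.00000000e+00]])}
[[ 2.19004317e-01 -8.28884298e-01  5.14769783e-01  1.29993233e+03]
 [ 9.75629661e-01  1.93359682e-01 -1.03724626e-01 -1.05013281e+02]
 [-1.35600076e-02  5.24940810e-01  8.51030712e-01  1.23346279e+03]
 [ 0.00000000e+00  0.00000000e+00  0.00000000e+00  1.00000000e+00]]
fixture 0.71 [345. 248.] 7349 z15.8 [554.121 -12.595 228.166 189.303  -0.709]
fixture 0.67 [243. 202.] 441 z32.7 [652.031 239.291  68.596  29.97    1.333]
drilled_rail_mid 0.69 [241. 202.] 428 z32.7 [651.667 239.405  68.63   28.762   1.345]
drilled_rail_mid 0.66 [201. 300.] 1051 z33.0 [409.429 323.91  178.713  29.874   1.557]
plain_rail_mid 0.69 [471. 266.] 1078 z32.8 [ 518.304 -316.72   178.606   30.411    1.546]
cross_tube_mid 0.74 [244. 201.] 461 z32.6 [652.285 239.364  68.827  29.986   1.345]
cross_channel_mid 0.66 [440. 213.] 378 z29.8 [ 646.983 -232.662   65.165   30.43    -1.549]
mount_plate_mid 0.62 [219. 259.] 1184 z12.8 [516.414 291.943 130.414  48.515  -1.545]
mount_plate_mid 0.28 [241. 203.] 395 z32.7 [651.241 239.146  67.933  28.049   1.345]
magnet_square 0.96 [472. 318.] 637 z20.1 [ 4.09458e+02 -3.10825e+02  7.43500e+01  7.04890e+01  2.73000e-01]
magnet_square 0.62 [216. 260.] 1218 z12.8 [516.422 292.077 130.283  50.054  -1.561]
wire_brush 0.94 [172. 191.] 1027 z31.5 [676.577 408.941 197.299  30.284   1.56 ]
stud_tin 0.77 [323. 146.] 1717 z41.9 [ 7.88869e+02  5.24780e+01  1.10834e+02  1.08788e+02 -4.88000e-01]
```

View pics/top0.png

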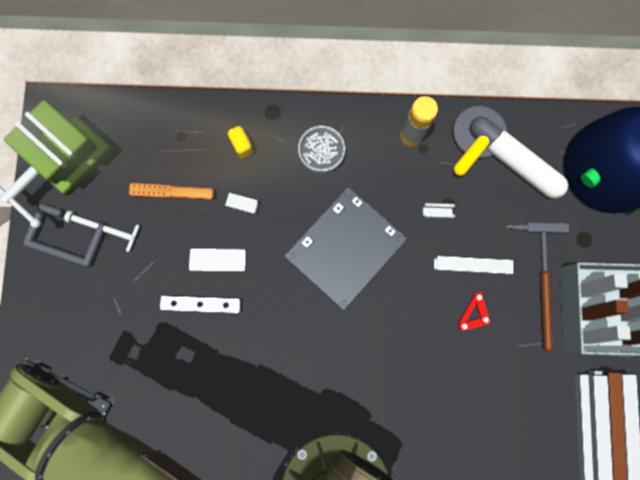

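View pics/scene0.png

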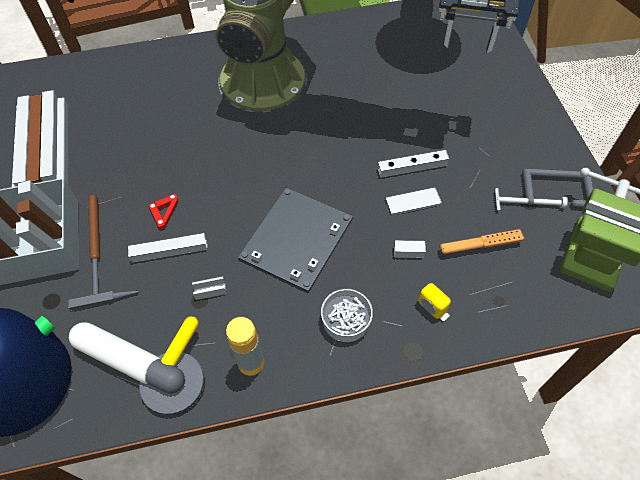

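The top view shows the fixture turned about -0.7 rad, with locators at (307,242), (338,208), (357,202) and (390,230). The drilled rail is at (200,304), the plate at (217,260), the tube at (241,203), the channel at (438,211) and the plain rail at (473,266). The scene view agrees. Next I'll refine the poses with both cameras and the locators.

```bash
cat >> h.py <<'E'
def measure(cams=("top","scene"),names=NAMES[1:6],save=None,zmin=None):
    out={}
    for c in cams:
        im,d=manip.camera(c)
        if save: cv2.imwrite(f"pics/{save}_{c}.png",im[...,::-1])
        C=cloud(c,d)
        for n in names:
            for r in manip.cut_out(n,c)[:1]:
                m=cv2.erode(r["mask"].astype(np.uint8),np.ones((2,2)))>0
                m=r["mask"]&(d>0);P=C[m]
                if len(P)<20: continue
                Q,z=topface(P,6 if n!="cross_channel_mid" else 12)
                out[n,c]=rect(Q);print(c,n,round(r["score"],2),"z%.1f"%z,np.round(rect(Q),3))
    return out
E
python3 - <<'E'
from h import *
measure()
from scipy.optimize import least_squares
for c in ("top","scene"):
    d=np.load(c+"0.npy");C=cloud(c,d);im=cv2.imread(f"pics/{c}0.png")
    fx=cv2.inRange(C,(400,-170,22),(720,150,45))
    n,l,s,ce=cv2.connectedComponentsWithStats(fx)
    L=[C[l==i].mean(0) for i in range(1,n) if 8<s[i,4]<300]
    print(c,[np.round(x,1) for x in L],[s[i,4] for i in range(1,n)])
    if len(L)!=4: continue
    L=np.array(L); th0=-.709
    M=np.array([[-55,77],[55,77],[100,52.5],[100,-52.5]])
    def tf(p): R=np.array([[np.cos(p[2]),-np.sin(p[2])],[np.sin(p[2]),np.cos(p[2])]]);return M@R.T+p[:2]
    p0=[554,-12.6,-.709]; idx=[np.argmin(np.linalg.norm(L[:,:2]-q,axis=1)) for q in tf(p0)]
    r=least_squares(lambda p:(tf(p)-L[idx,:2]).ravel(),p0);print(idx,r.x,np.round(r.fun,1))
    # fixture top plane outline
    m=cv2.inRange(C,(380,-190,7),(740,170,20))
    n,l,s,ce=cv2.connectedComponentsWithStats(m);i=1+np.argmax(s[1:,4]);print("outline",np.round(rect(C[l==i]),3),np.median(C[l==i][:,2]))
s=manip.read_state();print(s)
E
```

```text
top drilled_rail_mid 0.74 z15.8 [554.82  -13.107 229.579 190.001  -0.705]
top plain_rail_mid 0.98 z33.0 [ 518.484 -316.991  179.761   30.716    1.542]
top cross_tube_mid 0.86 z32.6 [651.944 239.178  69.734  30.525   1.318]
top cross_channel_mid 0.76 z29.9 [ 647.572 -235.32    71.956   31.986    1.556]
top mount_plate_mid 0.63 z13.2 [516.531 292.105 129.915  48.597  -1.546]
scene drilled_rail_mid 0.96 z33.5 [409.426 325.687 181.324  34.705   1.562]
scene plain_rail_mid 0.62 z32.3 [ 518.066 -315.654  179.588   33.986    1.546]
scene cross_tube_mid 0.66 z33.5 [651.735 241.213  69.484  31.562   1.321]
scene cross_channel_mid 0.75 z31.0 [ 646.89  -233.397   70.813   33.823    1.52 ]
scene mount_plate_mid 0.73 z13.9 [516.715 295.026 131.238  54.434  -1.567]
top [array([661.3, -36.2,  30.3]), array([644.9,   8.6,  30.7]), array([ 593.4, -115.6,   30.7]), array([561.4,  79.9,  30.7])] [np.int32(57), np.int32(62), np.int32(54), np.int32(61), np.int32(1), np.int32(2)]
[np.int64(3), np.int64(1), np.int64(0), np.int64(2)] [552.26005999 -12.3138389   -0.71220246] [-0.5  2.  -0.7  1.4  1.  -1.7  0
[... 519 characters left out ...]

{'clock': 1.15, 'joints': array([ 1.07741732e+00,  2.99889796e-01,  1.52099508e+00,  1.33647209e-05,
        1.32070512e+00, -6.66099912e-02]), 'qd': array([-9.40925758e-04, -1.11470181e-03, -3.06550209e-03, -6.08415988e-04,
       -4.73051269e-05,  1.78971928e-05]), 'effort': array([-1.03440729e-03, -5.31672084e+01, -3.52903032e+01,  7.08393543e-02,
        2.15089991e-02, -7.83018118e-05]), 'eef_pos': array([227.66484079, 500.65793477, 404.65326425]), 'eef_rot': array([ 3.14158914e+00, -1.27432922e-05,  2.71482033e+00]), 'wrist_force': array([-0.64942541,  0.34973956, -0.69982134]), 'moment': array([0.02921243, 0.01025334, 0.01732986]), 'finger_force': 0.0, 'finger_gap': 94.2882760421595}
```

```bash
cat >> h.py <<'E'
F=np.array([555.2,-11.8]);TH=-0.712
def fx(x,y): c,s=np.cos(TH),np.sin(TH); return F+[c*x-s*y,s*x+c*y]
def infix(p): c,s=np.cos(TH),np.sin(TH); d=np.array(p[:2])-F; return np.array([c*d[0]+s*d[1],-s*d[0]+c*d[1]])
def go(p,z,psi):
    s=manip.read_state();e=s["eef_pos"];y=s["eef_rot"][2]
    dt=(psi-y+np.pi)%(2*np.pi)-np.pi
    print("t%.1f"%s["clock"],"slide cm",np.round([(p[0]-e[0])/10,(p[1]-e[1])/10,(z-e[2])/10],2),"turn %.3f"%dt,"gap %.1f f %.1f"%(s["finger_gap"],s["finger_force"]),np.round(s["wrist_force"],1))
E
python3 -m creep '{"slide":[[2.6,-2.51,-1.5],[2.6,-2.51,-1.5],[2.6,-2.51,-1.5],[2.6,-2.51,-1.5],[2.6,-2.51,-1.5],[2.6,-2.51,-1.5],[2.6,-2.51,-1.5],[0,0,0]],"turn":[-0.165,-0.165,-0.165,-0.165,-0.165,-0.165,-0.165,0],"claw":[1,1,1,1,1,1,1,0.75]}' 40
python3 -c "
from h import *
go((409.4,324.8),202,1.56)
for a in ((-2.5,51.5),(-2.5,-56),(74,-2),(-74,-2),(0,-2)): print(a,fx(*a))"
```

```text
clock: 2.15
eef_pos: [410.7, 323.6, 298.7]
eef_rot: [-3.14, 0.001, 1.556]
wrist_force: [-0.6, 1.0, 0.7]
finger_gap: 86.6
finger_force: 0.0
t2.1 slide cm [-0.13  0.12 -9.67] turn 0.004 gap 86.6 f 0.0 [-0.6  1.   0.7]
(-2.5, 51.5) [586.95484156  28.82179264]
(-2.5, -56) [516.71980362 -52.56180181]
(74, -2) [609.91549687 -61.66195345]
(-74, -2) [497.87110637  35.03372668]
(0, -2) [553.89330162 -13.31411339]
```

```bash
python3 -m creep '{"slide":[[0,0,-3],[0,0,-3],[0,0,-2.5],[0,0,-1.2],[0,0,0],[0,0,0],[0,0,0],[0,0,0]],"turn":[0,0,0,0,0,0,0,0],"claw":[0.75,0.75,0.75,0.75,0.5,0.2,0.1,0.1]}' 40
python3 -m creep '{"slide":[[0,0,0],[0,0,0],[0,0,0],[0,0,2],[0,0,4],[0,0,5],[0,0,3],[0,0,0]],"turn":[0,0,0,0,0,0,0,0],"claw":[0.1,0.1,0.1,0.1,0.1,0.1,0.1,0.1]}' 40
python3 -c "
from h import *
go(fx(-2.5,51.5),310,2.43)"
```

```text
clock: 3.15
eef_pos: [409.8, 325.0, 203.2]
eef_rot: [3.141, -0.001, 1.56]
wrist_force: [0.3, -0.1, -0.5]
finger_gap: 34.2
finger_force: 0.0
clock: 4.15
eef_pos: [409.7, 325.0, 343.9]
eef_rot: [3.139, -0.002, 1.56]
wrist_force: [-0.4, -0.6, -4.4]
finger_gap: 29.6
finger_force: 40.0
t4.2 slide cm [ 17.72 -29.61  -3.39] turn 0.870 gap 29.6 f 40.0 [-0.4 -0.6 -4.4]
```

```bash
python3 -m creep '{"slide":[[1.2,-2.1,0],[2.9,-4.9,0],[2.9,-4.9,0],[2.9,-4.9,-0.6],[2.9,-4.9,-0.8],[2.9,-4.9,-1],[2.02,-3.01,-1],[0,0,0]],"turn":[0.09,0.13,0.13,0.13,0.13,0.13,0.13,0],"claw":[0.1,0.1,0.1,0.1,0.1,0.1,0.1,0.1]}' 40
python3 -m creep '{"slide":[[0,0,0],[0,0,0]],"turn":[0,0],"claw":[0.1,0.1]}' 40
python3 -c "
from h import *
go(fx(-2.5,51.5),214.8,2.43)
measure(('top','scene'),('drilled_rail_mid',))"
```

```text
clock: 5.15
eef_pos: [587.2, 26.7, 304.9]
eef_rot: [-3.138, -0.004, 2.428]
wrist_force: [-1.2, -0.0, -3.8]
finger_gap: 29.9
finger_force: 40.0
clock: 5.4
eef_pos: [586.5, 29.7, 308.3]
eef_rot: [-3.141, -0.0, 2.43]
wrist_force: [-0.3, -0.3, -3.0]
finger_gap: 29.7
finger_force: 40.0
t5.4 slide cm [ 0.04 -0.09 -9.35] turn -0.000 gap 29.7 f 40.0 [-0.3 -0.3 -3. ]
scene drilled_rail_mid 0.69 z138.4 [594.642  23.106 158.759  32.008  -0.707]
```

```bash
python3 -m creep '{"slide":[[0,0,-3],[0.03,-0.08,-3],[0,0,-1.5],[0,0,-0.9],[0,0,-0.5],[0,0,-0.2],[0,0,0],[0,0,0]],"turn":[0,0,0,0,0,0,0,0],"claw":[0.1,0.1,0.1,0.1,0.1,0.1,0.1,0.1]}' 40
python3 -c "
from h import *
go(fx(-2.5,51.5),214.6,2.43)"
```

```text
clock: 6.6
eef_pos: [587.3, 28.0, 218.1]
eef_rot: [3.141, 0.001, 2.43]
wrist_force: [1.2, -0.4, -4.3]
finger_gap: 29.7
finger_force: 40.0
t6.6 slide cm [-0.03  0.08 -0.35] turn 0.000 gap 29.7 f 40.0 [ 1.2 -0.4 -4.3]
```

```bash
python3 -m creep '{"slide":[[-0.02,0.05,-0.15],[0,0,-0.15],[0,0,0],[0,0,0]],"turn":[0,0,0,0],"claw":[0.1,0.1,0.1,0.1]}' 40
python3 -m creep '{"slide":[[0,0,0],[0,0,0],[0,0,0],[0,0,0],[0,0,2],[0,0,4],[0,0,5],[0,0,0]],"turn":[0,0,0,0,0,0,0,0],"claw":[0.4,0.5,0.5,0.5,0.5,0.6,0.75,0.75]}' 40
python3 -c "
from h import *
go((518.3,-316.3),300,1.545)"
```

```text
clock: 7.1
eef_pos: [587.0, 28.6, 215.0]
eef_rot: [3.141, 0.0, 2.43]
wrist_force: [-4.5, 0.4, 5.3]
finger_gap: 29.6
finger_force: 40.0
clock: 8.1
eef_pos: [587.3, 28.6, 330.1]
eef_rot: [3.136, 0.006, 2.43]
wrist_force: [-1.2, 0.0, 0.4]
finger_gap: 69.5
finger_force: 0.0
t8.1 slide cm [ -6.9  -34.49  -3.01] turn -0.885 gap 69.5 f 0.0 [-1.2  0.   0.4]
```

```bash
python3 -m creep '{"slide":[[-0.5,-2.5,0],[-1,-5,0],[-1,-5.2,0],[-1,-5.2,-0.5],[-1.2,-5.5,-0.7],[-1.2,-5.5,-0.9],[-1,-5.6,-0.9],[0,0,0]],"turn":[-0.105,-0.13,-0.13,-0.13,-0.13,-0.13,-0.13,0],"claw":[0.75,0.75,0.75,0.75,0.75,0.75,0.75,0.75]}' 40
python3 -c "
from h import *
go((518.3,-316.3),202,1.545)
measure(('top','scene'),('drilled_rail_mid','plain_rail_mid'),save='a')"
```

```text
clock: 9.1
eef_pos: [516.6, -319.5, 293.8]
eef_rot: [-3.14, -0.0, 1.539]
wrist_force: [0.3, 0.4, 1.1]
finger_gap: 70.2
finger_force: 0.0
t9.1 slide cm [ 0.17  0.32 -9.18] turn 0.006 gap 70.2 f 0.0 [0.3 0.4 1.1]
top drilled_rail_mid 0.98 z44.7 [586.473  28.188 178.034  30.111  -0.712]
top plain_rail_mid 0.69 z33.1 [ 519.61  -274.904   94.752   30.032    1.534]
scene drilled_rail_mid 0.73 z45.1 [586.131  30.183 182.414  31.61   -0.713]
scene plain_rail_mid 0.96 z32.0 [ 517.944 -315.433  180.459   36.743    1.547]
```

View pics/a_top.png

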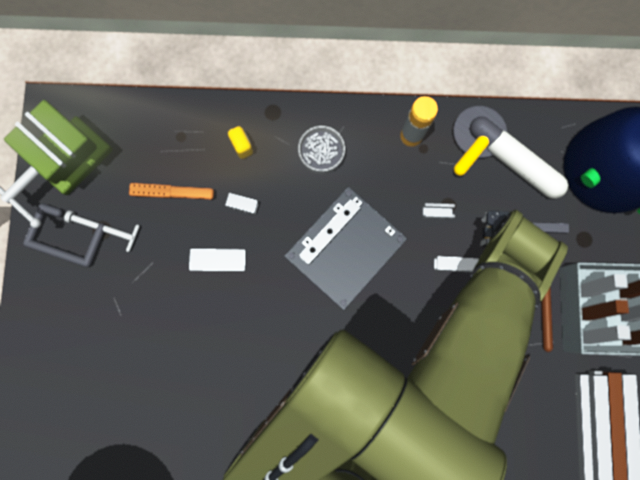

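The drilled rail lies along the side locators near (335,230), within about 1 mm of its target. The arm is over the plain rail.

```bash
python3 -m creep '{"slide":[[0,0.1,-3],[0,0.05,-3],[0,0,-2.5],[0,0,-1.0],[0,0,0],[0,0,0],[0,0,0],[0,0,0]],"turn":[0,0,0,0,0,0,0,0],"claw":[0.75,0.75,0.75,0.75,0.75,0.75,0.75,0.75]}' 40
python3 -c "
from h import *
go((518.3,-316.3),202.5,1.545)"
```

```text
clock: 10.4
eef_pos: [518.0, -314.9, 199.9]
eef_rot: [3.141, 0.0, 1.545]
wrist_force: [0.2, -0.3, 0.2]
finger_gap: 70.4
finger_force: 0.0
t10.4 slide cm [ 0.03 -0.14  0.26] turn 0.000 gap 70.4 f 0.0 [ 0.2 -0.3  0.2]
```

```bash
python3 -m creep '{"slide":[[0,-0.14,0.28],[0,0,0],[0,0,0],[0,0,0],[0,0,0],[0,0,0],[0,0,0],[0,0,0]],"turn":[0,0,0,0,0,0,0,0],"claw":[0.5,0.3,0.2,0.1,0.1,0.1,0.1,0.1]}' 40
python3 -m creep '{"slide":[[0,0,0],[0,0,2],[0,0,4],[0,0,4],[0,0,2],[0,0,0],[0,0,0]],"turn":[0,0,0,0,0,0,0],"claw":[0.1,0.1,0.1,0.1,0.1,0.1,0.1]}' 40
python3 -c "
from h import *
go(fx(-2.5,-56),310,2.43)"
```

```text
clock: 11.4
eef_pos: [518.0, -316.3, 202.4]
eef_rot: [-3.142, -0.0, 1.545]
wrist_force: [0.5, -0.5, -1.9]
finger_gap: 30.0
finger_force: 40.0
clock: 12.28
eef_pos: [517.7, -316.2, 321.6]
eef_rot: [-3.14, -0.001, 1.545]
wrist_force: [0.3, -0.8, -4.3]
finger_gap: 29.7
finger_force: 40.0
t12.3 slide cm [-0.1  26.36 -1.16] turn 0.885 gap 29.7 f 40.0 [ 0.3 -0.8 -4.3]
```

```bash
python3 -m creep '{"slide":[[0,2.5,0],[0,4.5,0],[0,4.5,0],[0,4.5,0],[0,4.5,-0.4],[0,3.86,-0.4],[-0.1,2,-0.4],[0,0,0]],"turn":[0.105,0.13,0.13,0.13,0.13,0.13,0.13,0],"claw":[0.1,0.1,0.1,0.1,0.1,0.1,0.1,0.1]}' 40
python3 -m creep '{"slide":[[0,0,-2],[0,0,-3],[0,0,-2],[0,0,-1],[0,0,-0.6],[0,0,0],[0,0,0],[0,0,0]],"turn":[0,0,0,0,0,0,0,0],"claw":[0.1,0.1,0.1,0.1,0.1,0.1,0.1,0.1]}' 40
python3 -c "
from h import *
go(fx(-2.5,-56),214.6,2.43)"
```

```text
clock: 13.28
eef_pos: [516.7, -51.7, 309.3]
eef_rot: [-3.14, -0.002, 2.432]
wrist_force: [-0.3, -1.5, -4.7]
finger_gap: 29.6
finger_force: 40.0
clock: 14.28
eef_pos: [517.1, -52.8, 224.9]
eef_rot: [3.141, 0.001, 2.43]
wrist_force: [-0.1, 0.7, -5.3]
finger_gap: 29.8
finger_force: 40.0
t14.3 slide cm [-0.03  0.02 -1.03] turn 0.000 gap 29.8 f 40.0 [-0.1  0.7 -5.3]
```

```bash
python3 -m creep '{"slide":[[0,0,-0.4],[0,0,-0.3],[0,0,-0.15],[0,0,-0.12],[0,0,0],[0,0,0]],"turn":[0,0,0,0,0,0],"claw":[0.1,0.1,0.1,0.1,0.1,0.1]}' 40
python3 -c "
from h import *
go(fx(-2.5,-56),214.6,2.43)"
```

```text
clock: 15.02
eef_pos: [517.0, -52.8, 214.8]
eef_rot: [3.141, 0.0, 2.43]
wrist_force: [0.3, 0.9, -5.9]
finger_gap: 29.6
finger_force: 40.0
t15.0 slide cm [-0.03  0.02 -0.02] turn 0.000 gap 29.6 f 40.0 [ 0.3  0.9 -5.9]
```

```bash
python3 -m creep '{"slide":[[0,0,-0.05],[0,0,0],[0,0,0],[0,0,0],[0,0,0],[0,0,3],[0,0,5],[0,0,3]],"turn":[0,0,0,0,0,0,0,0],"claw":[0.1,0.1,0.5,0.5,0.5,0.5,0.6,0.75]}' 40
python3 -c "
from h import *
go((651.9,240.2),300,1.33)
measure(('top',),('plain_rail_mid','drilled_rail_mid'))"
```

```text
clock: 16.02
eef_pos: [517.0, -52.7, 326.6]
eef_rot: [3.14, 0.002, 2.43]
wrist_force: [0.4, 0.2, 0.1]
finger_gap: 63.0
finger_force: 0.0
t16.0 slide cm [13.49 29.29 -2.66] turn -1.100 gap 63.0 f 0.0 [0.4 0.2 0.1]
top plain_rail_mid 0.47 z44.9 [490.864 -16.556  88.06    8.217  -0.761]
top drilled_rail_mid 0.61 z45.0 [587.058  27.714 179.472  30.433  -0.711]
```

```bash
python3 -m creep '{"slide":[[1,2,0],[2,4.5,0],[2.2,4.8,-0.3],[2.2,4.8,-0.5],[2.2,4.8,-0.6],[2.2,4.8,-0.6],[1.69,3.5,-0.6],[0,0,-0.1]],"turn":[-0.14,-0.16,-0.16,-0.16,-0.16,-0.16,-0.16,0],"claw":[0.75,0.75,0.75,0.75,0.75,0.75,0.75,0.75]}' 40
python3 -c "
from h import *
measure(('top','scene'),('plain_rail_mid','drilled_rail_mid','cross_tube_mid'))
go((651.9,240.2),202.5,1.33)"
```

```text
clock: 17.18
eef_pos: [651.8, 241.4, 293.8]
eef_rot: [-3.138, 0.002, 1.331]
wrist_force: [0.7, -2.1, 0.5]
finger_gap: 70.3
finger_force: 0.0
top plain_rail_mid 0.89 z45.0 [517.925 -54.037 180.026  29.87   -0.714]
top drilled_rail_mid 0.65 z44.7 [586.92   27.893 179.151  30.047  -0.714]
scene plain_rail_mid 0.96 z45.0 [516.784 -51.768 181.474  32.249  -0.715]
scene drilled_rail_mid 0.95 z45.1 [585.846  30.407 181.763  31.421  -0.709]
scene cross_tube_mid 0.93 z33.3 [652.986 241.14   68.972  31.589   1.313]
t17.6 slide cm [ 0.    0.17 -9.51] turn 0.001 gap 70.4 f 0.0 [ 0.7  0.2 -0.1]
```

```bash
python3 -m creep '{"slide":[[0,0.15,-3],[0,0,-3],[0,0,-2.5],[0,0,-1.0],[0,0,0],[0,0,0],[0,0,0],[0,0,0]],"turn":[0,0,0,0,0,0,0,0],"claw":[0.75,0.75,0.75,0.75,0.5,0.3,0.15,0.1]}' 40
python3 -m creep '{"slide":[[0,0,0],[0,0,0],[0,0,0],[0,0,0]],"turn":[0,0,0,0],"claw":[0.1,0.1,0.1,0.1]}' 40
python3 -c "
from h import *
go(fx(74,-2),310,.859)"
```

```text
clock: 18.58
eef_pos: [651.9, 240.8, 202.8]
eef_rot: [3.141, -0.0, 1.33]
wrist_force: [0.7, 0.2, -0.7]
finger_gap: 34.0
finger_force: 0.0
clock: 19.08
eef_pos: [651.9, 240.8, 202.6]
eef_rot: [3.141, -0.0, 1.33]
wrist_force: [-0.4, 0.1, 5.4]
finger_gap: 29.8
finger_force: 40.0
t19.1 slide cm [ -4.2  -30.24  10.74] turn -0.471 gap 29.8 f 40.0 [-0.4  0.1  5.4]
```

```bash
python3 -m creep '{"slide":[[0,0,2],[0,0,4],[-0.3,-2.5,4],[-0.7,-5.5,0.74],[-0.8,-5.6,0],[-0.8,-5.6,0],[-0.8,-5.6,0],[-0.8,-5.44,0]],"turn":[0,0,-0.06,-0.085,-0.085,-0.085,-0.085,-0.071],"claw":[0.1,0.1,0.1,0.1,0.1,0.1,0.1,0.1]}' 40
python3 -m creep '{"slide":[[0,0,0],[0,0,0],[0,0,0]],"turn":[0,0,0],"claw":[0.1,0.1,0.1]}' 40
python3 -c "
from h import *
go(fx(74,-2.3),214.6,.859)"
```

```text
clock: 20.08
eef_pos: [609.3, -63.4, 310.7]
eef_rot: [3.141, -0.0, 0.856]
wrist_force: [-0.1, 0.1, -1.1]
finger_gap: 29.8
finger_force: 40.0
clock: 20.45
eef_pos: [610.0, -60.4, 309.9]
eef_rot: [3.142, -0.0, 0.861]
wrist_force: [0.7, -0.5, -2.3]
finger_gap: 29.9
finger_force: 40.0
t20.4 slide cm [-0.03 -0.14 -9.53] turn -0.002 gap 29.9 f 40.0 [ 0.7 -0.5 -2.3]
```

```bash
python3 -m creep '{"slide":[[0,-0.06,-2],[0,0,-2.5],[0,0,-1],[0,0,0],[0,0,0]],"turn":[0,0,0,0,0],"claw":[0.1,0.1,0.1,0.1,0.1]}' 40
python3 -c "
from h import *
go(fx(74,-2.3),214.6,.859)
measure(('top','scene'),('cross_tube_mid',))"
```

```text
clock: 21.08
eef_pos: [610.1, -62.0, 255.7]
eef_rot: [3.14, -0.001, 0.859]
wrist_force: [0.2, -0.1, -1.8]
finger_gap: 29.9
finger_force: 40.0
t21.1 slide cm [-0.04  0.01 -4.11] turn -0.000 gap 29.9 f 40.0 [ 0.2 -0.1 -1.8]
scene cross_tube_mid 0.7 z85.8 [622.68  -47.616  33.095  32.199   0.736]
```

```bash
python3 -m creep '{"slide":[[-0.03,0,-1],[0,0,-1],[0,0,-0.8],[0,0,-0.6],[0,0,-0.4],[0,0,0],[0,0,0]],"turn":[0,0,0,0,0,0,0],"claw":[0.1,0.1,0.1,0.1,0.1,0.1,0.1]}' 40
python3 -c "
from h import *
go(fx(74,-2.3),214.6,.859)"
```

```text
clock: 22.15
eef_pos: [609.7, -62.2, 216.9]
eef_rot: [3.141, -0.0, 0.859]
wrist_force: [0.1, 0.4, -1.6]
finger_gap: 29.6
finger_force: 40.0
t22.1 slide cm [ 0.01  0.03 -0.23] turn 0.000 gap 29.6 f 40.0 [ 0.1  0.4 -1.6]
```

```bash
python3 -m creep '{"slide":[[0,0,-0.15],[0,0,-0.1],[0,0,0],[0,0,0],[0,0,0],[0,0,0],[0,0,3],[0,0,4]],"turn":[0,0,0,0,0,0,0,0],"claw":[0.1,0.1,0.1,0.5,0.5,0.5,0.5,0.6]}' 40
python3 -m creep '{"slide":[[0,0,3],[0.2,-2,1],[0.4,-4,0],[0.5,-4,0],[0.7,-3,0],[0.7,-2,-1],[1,-2,-0.5],[0,0,0]],"turn":[0,0.07,0.13,0.13,0.13,0.13,0.1,0],"claw":[0.75,0.75,0.75,0.75,0.75,0.75,0.75,0.75]}' 40
python3 -c "
from h import *
go((647.2,-234.4),300,1.55)
measure(('top','scene'),('cross_tube_mid','cross_channel_mid'),save='b')"
```

```text
clock: 23.15
eef_pos: [609.4, -62.2, 284.1]
eef_rot: [-3.14, 0.001, 0.859]
wrist_force: [-0.1, 0.2, -0.3]
finger_gap: 53.8
finger_force: 0.0
clock: 24.15
eef_pos: [644.6, -233.1, 308.2]
eef_rot: [-3.141, -0.0, 1.547]
wrist_force: [-0.3, -0.2, -0.2]
finger_gap: 70.4
finger_force: 0.0
t24.1 slide cm [ 0.26 -0.13 -0.82] turn 0.003 gap 70.4 f 0.0 [-0.3 -0.2 -0.2]
top cross_tube_mid 0.68 z44.7 [610.001 -63.552  68.882  30.697   0.823]
top cross_channel_mid 0.66 z29.9 [ 6.48144e+02 -2.08490e+02  3.01150e+01  1.62390e+01  5.90000e-02]
scene cross_tube_mid 0.77 z45.0 [610.625 -59.653  76.904  32.024   0.862]
scene cross_channel_mid 0.76 z30.1 [ 647.136 -233.046   69.912   33.931   -1.555]
```

```bash
python3 -m creep '{"slide":[[0.25,-0.07,-3],[0,0,-3],[0,0,-3],[0,0,-1.5],[0,0,0],[0,0,0],[0,0,0],[0,0,0]],"turn":[0,0,0,0,0,0,0,0],"claw":[0.75,0.75,0.75,0.75,0.6,0.4,0.2,0.1]}' 30
python3 -m creep '{"slide":[[0,0,0],[0,0,0],[0,0,0],[0,0,0]],"turn":[0,0,0,0],"claw":[0.1,0.1,0.1,0.1]}' 30
python3 -c "
from h import *
go(fx(-74.5,-2.3),310,.859)"
```

```text
clock: 25.45
eef_pos: [647.2, -233.0, 204.9]
eef_rot: [3.141, 0.0, 1.549]
wrist_force: [0.2, 0.4, -0.8]
finger_gap: 33.8
finger_force: 0.0
clock: 25.95
eef_pos: [647.2, -233.0, 204.6]
eef_rot: [3.141, 0.0, 1.549]
wrist_force: [-1.4, 0.7, 5.4]
finger_gap: 29.7
finger_force: 29.9
t25.9 slide cm [-14.99  26.81  10.54] turn -0.690 gap 29.7 f 29.9 [-1.4  0.7  5.4]
```

```bash
python3 -m creep '{"slide":[[0,0,2],[0,0,4],[-1.2,2.2,4],[-2.7,4.8,0.5],[-2.9,5,0],[-2.9,5,0],[-2.8,5,0],[-2.45,4.9,0]],"turn":[0,0,-0.09,-0.12,-0.12,-0.12,-0.12,-0.12],"claw":[0.1,0.1,0.1,0.1,0.1,0.1,0.1,0.1]}' 30
python3 -m creep '{"slide":[[0,0,0],[0,0,-2],[0,0,-2.5],[0,0,-0.5],[0,0,0],[0,0,0]],"turn":[0,0,0,0,0,0],"claw":[0.1,0.1,0.1,0.1,0.1,0.1]}' 30
python3 -c "
from h import *
go(fx(-74.5,-1.3),216.8,.859)"
```

```text
clock: 26.95
eef_pos: [496.3, 37.5, 310.3]
eef_rot: [3.141, -0.001, 0.855]
wrist_force: [1.5, -0.4, -0.8]
finger_gap: 29.7
finger_force: 29.9
clock: 27.7
eef_pos: [497.9, 35.9, 260.1]
eef_rot: [3.14, -0.001, 0.859]
wrist_force: [0.4, -0.8, -1.3]
finger_gap: 29.5
finger_force: 29.9
t27.7 slide cm [ 0.01  0.   -4.33] turn 0.000 gap 29.5 f 29.9 [ 0.4 -0.8 -1.3]
```

```bash
python3 -m creep '{"slide":[[0,0,-1],[0,0,-1],[0,0,-1],[0,0,-0.6],[0,0,-0.45],[0,0,0],[0,0,0]],"turn":[0,0,0,0,0,0,0],"claw":[0.1,0.1,0.1,0.1,0.1,0.1,0.1]}' 30
python3 -c "
from h import *
go(fx(-74.5,-1.3),216.8,.859)"
```

```text
clock: 28.58
eef_pos: [497.7, 36.0, 218.9]
eef_rot: [3.141, -0.0, 0.859]
wrist_force: [1.1, -0.3, -1.9]
finger_gap: 29.8
finger_force: 29.9
t28.6 slide cm [ 0.03 -0.02 -0.21] turn 0.000 gap 29.8 f 29.9 [ 1.1 -0.3 -1.9]
```

```bash
python3 -m creep '{"slide":[[0,0,-0.15],[0,0,-0.1],[0,0,0],[0,0,0],[0,0,0],[0,0,0],[0,0,3],[0,0,4]],"turn":[0,0,0,0,0,0,0,0],"claw":[0.1,0.1,0.1,0.5,0.5,0.5,0.5,0.6]}' 30
python3 -m creep '{"slide":[[0,0,3],[0,2,0],[0.3,4.5,0],[0.3,4.5,0],[0.3,5,0],[0.3,5,-0.5],[0.4,4,-0.5],[0,0,0]],"turn":[0,0.12,0.12,0.12,0.12,0.12,0.116,0],"claw":[0.75,0.9,0.9,0.9,0.9,0.9,0.9,0.9]}' 40
python3 -c "
from h import *
measure(('top','scene'),NAMES[1:6],save='c')
go((516.6,293),200.5,1.58)"
```

```text
clock: 29.58
eef_pos: [497.4, 36.0, 286.3]
eef_rot: [-3.14, 0.001, 0.859]
wrist_force: [-0.0, -0.2, -0.5]
finger_gap: 53.7
finger_force: 0.0
clock: 30.58
eef_pos: [513.2, 288.1, 305.3]
eef_rot: [-3.141, 0.0, 1.579]
wrist_force: [0.2, -0.9, 0.9]
finger_gap: 84.7
finger_force: 0.0
top drilled_rail_mid 0.96 z45.0 [586.702  28.09  178.121  30.215  -0.712]
top plain_rail_mid 0.7 z45.0 [518.138 -54.275 180.131  29.932  -0.714]
top cross_tube_mid 0.71 z44.5 [609.755 -63.24   69.691  30.835   0.854]
top cross_channel_mid 0.89 z42.8 [497.011  33.231  67.726  30.394   0.871]
top mount_plate_mid 0.76 z13.3 [5.17311e+02 2.46553e+02 4.91460e+01 3.60820e+01 5.70000e-02]
scene drilled_rail_mid 0.86 z45.4 [586.945  29.884 179.808  30.684  -0.701]
scene plain_rail_mid 0.95 z45.2 [519.947 -49.821 179.982  38.587  -0.725]
scene cross_tube_mid 0.81 z44.9 [610.889 -59.387  73.732  32.5     0.87 ]
scene cross_channel_mid 0.9 z42.9 [497.209  37.034  71.311  34.779   0.854]
scene mount_plate_mid 0.84 z14.2 [515.258 295.134 132.184  54.231  -1.545]
t31.2 slide cm [  0.3    0.72 -10.57] turn 0.006 gap 84.6 f 0.0 [-1.1  0.3 -0.8]
```

View pics/c_scene.png

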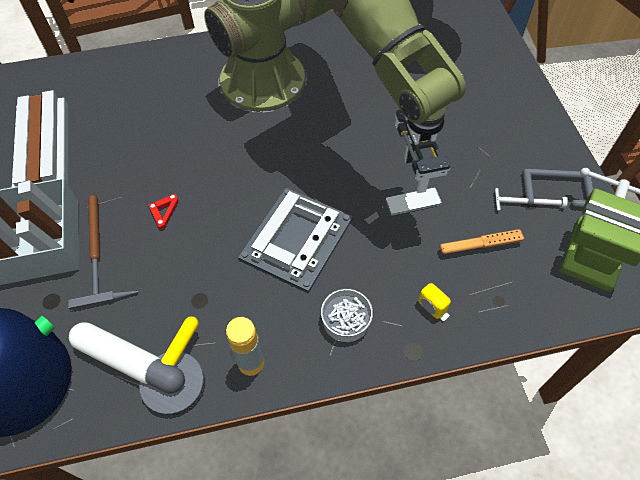

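The frame sits neatly in the fixture around (295,235), with the channel at the near end and the tube at the end locators. The gripper is over the plate at (413,200).

```bash
python3 -m creep '{"slide":[[0.3,0.65,-3],[0,0,-3],[0,0,-2.5],[0,0,-1.4],[0,0,0],[0,0,0]],"turn":[0,0,0,0,0,0],"claw":[0.9,0.9,0.9,0.9,0.9,0.9]}' 50
python3 -c "
from h import *
go((516.6,293),201,1.575)"
```

```text
clock: 31.92
eef_pos: [516.8, 292.7, 208.2]
eef_rot: [3.14, -0.001, 1.575]
wrist_force: [-0.6, 0.5, 0.0]
finger_gap: 84.6
finger_force: 0.0
t31.9 slide cm [-0.02  0.03 -0.72] turn 0.000 gap 84.6 f 0.0 [-0.6  0.5  0. ]
```

```bash
python3 -m creep '{"slide":[[0,0,-0.4],[0,0,-0.25],[0,0,0],[0,0,0],[0,0,0],[0,0,0],[0,0,0],[0,0,0]],"turn":[0,0,0,0,0,0,0,0],"claw":[0.9,0.9,0.6,0.45,0.4,0.4,0.4,0.4]}' 50
python3 -m creep '{"slide":[[0,0,0],[0,0,0.5],[0,0,1.5],[0,0,0],[0,0,0]],"turn":[0,0,0,0,0],"claw":[0.4,0.4,0.4,0.4,0.4]}' 50
python3 -c "
from h import *
go(fx(0,-2.2),310,.859)"
```

```text
clock: 32.92
eef_pos: [516.5, 292.6, 200.7]
eef_rot: [-3.141, 0.0, 1.575]
wrist_force: [-1.4, 0.1, 2.0]
finger_gap: 49.5
finger_force: 50.0
clock: 33.55
eef_pos: [516.5, 292.5, 220.7]
eef_rot: [-3.142, 0.0, 1.575]
wrist_force: [-0.2, 0.2, -5.4]
finger_gap: 49.5
finger_force: 50.0
t33.5 slide cm [  3.73 -30.6    8.93] turn -0.716 gap 49.5 f 50.0 [-0.2  0.2 -5.4]
```

```bash
python3 -m creep '{"slide":[[0,0,3],[0,0,4],[0.3,-2.5,1.9],[0.6,-5,0],[0.7,-5.6,0],[0.7,-5.6,0],[0.7,-5.6,0],[0.73,-4.3,0]],"turn":[0,0,-0.09,-0.12,-0.126,-0.126,-0.126,-0.128],"claw":[0.4,0.4,0.4,0.4,0.4,0.4,0.4,0.4]}' 50
python3 -m creep '{"slide":[[0,-2,0],[0,0,-1],[0,0,-2],[0,0,-1],[0,0,-0.5],[0,0,0],[0,0,0]],"turn":[0,0,0,0,0,0,0],"claw":[0.4,0.4,0.4,0.4,0.4,0.4,0.4]}' 50
python3 -c "
from h import *
go(fx(0,-2.2),243,.859)"
```

```text
clock: 34.55
eef_pos: [553.8, 4.4, 309.4]
eef_rot: [-3.141, 0.0, 0.854]
wrist_force: [0.3, 0.5, -5.8]
finger_gap: 49.2
finger_force: 50.0
clock: 35.42
eef_pos: [554.0, -13.3, 265.2]
eef_rot: [3.141, -0.001, 0.859]
wrist_force: [0.6, 0.5, -6.0]
finger_gap: 49.3
finger_force: 50.0
t35.4 slide cm [-0.02 -0.02 -2.22] turn -0.000 gap 49.3 f 50.0 [ 0.6  0.5 -6. ]
```

```bash
python3 -m creep '{"slide":[[0,0,-0.8],[0,0,-0.6],[0,0,-0.4],[0,0,-0.25],[0,0,-0.12],[0,0,0],[0,0,0]],"turn":[0,0,0,0,0,0,0],"claw":[0.4,0.4,0.4,0.4,0.4,0.4,0.4]}' 50
python3 -c "
from h import *
go(fx(0,-2.2),243,.859)"
```

```text
clock: 36.3
eef_pos: [553.9, -13.5, 243.1]
eef_rot: [3.141, -0.0, 0.859]
wrist_force: [-0.2, 0.3, -5.2]
finger_gap: 49.3
finger_force: 50.0
t36.3 slide cm [-0.01 -0.   -0.01] turn 0.000 gap 49.3 f 50.0 [-0.2  0.3 -5.2]
```

```bash
python3 -m creep '{"slide":[[0,0,-0.06],[0,0,0],[0,0,0],[0,0,0],[0,0,0],[0,0,2],[0,0,4],[0,0,5]],"turn":[0,0,0,0,0,0,0,0],"claw":[0.4,0.4,0.62,0.62,0.62,0.62,0.62,0.62]}' 50
python3 -m creep '{"slide":[[0,3,1],[0,5,0],[0,5,0],[0,5,0],[0,5,0],[0,4,0],[0,0,0],[0,0,0]],"turn":[0,0,0,0,0,0,0,0],"claw":[0.62,0.62,0.62,0.62,0.62,0.62,0.62,0.62]}' 50
python3 - <<'E'
from h import *
o=measure(('top','scene'),NAMES[1:6],save='d')
for k,v in o.items(): print(k,np.round(infix(v),1),round(v[4]-TH,2))
E
```

```text
clock: 37.3
eef_pos: [553.7, -13.5, 353.0]
eef_rot: [-3.14, 0.001, 0.859]
wrist_force: [-0.1, 0.2, -0.6]
finger_gap: 58.1
finger_force: 0.0
clock: 38.3
eef_pos: [553.9, 256.1, 362.2]
eef_rot: [-3.142, 0.0, 0.859]
wrist_force: [-0.4, 1.0, -0.9]
finger_gap: 58.3
finger_force: 0.0
top drilled_rail_mid 0.81 z44.8 [587.394  27.64  179.525  30.384  -0.711]
top plain_rail_mid 0.79 z44.7 [517.773 -53.922 179.324  29.799  -0.714]
top cross_tube_mid 0.89 z44.6 [608.964 -64.598  65.142  30.485   0.823]
top cross_channel_mid 0.58 z42.5 [497.54   33.927  69.641  30.671   0.866]
top mount_plate_mid 0.8 z54.9 [555.77  -13.29  128.296  50.48    0.863]
scene drilled_rail_mid 0.85 z45.1 [586.809  30.069 180.437  30.99   -0.711]
scene plain_rail_mid 0.71 z44.8 [518.468 -51.754 181.276  35.457  -0.699]
scene cross_channel_mid 0.98 z43.8 [498.966  36.099  76.333  36.74    0.847]
scene mount_plate_mid 0.62 z55.1 [554.892 -11.287 131.903  53.475   0.872]
('drilled_rail_mid', 'top') [-1.4 50.9] 0.0
('plain_rail_mid', 'top') [ -0.8 -56.3] -0.0
('cross_tube_mid', 'top') [75.2 -4.8] 1.53
('cross_channel_mid', 'top') [-73.5  -3.1] 1.58
('mount_plate_mid', 'top') [ 1.4 -0.8] 1.57
('drilled_rail_mid', 'scene') [-3.4 52.3] 0.0
('plain_rail_mid', 'scene') [ -1.7 -54.2] 0.01
('cross_channel_mid', 'scene') [-73.9  -0.5] 1.56
('mount_plate_mid', 'scene') [-0.6  0.2] 1.58
```

View pics/d_top.png

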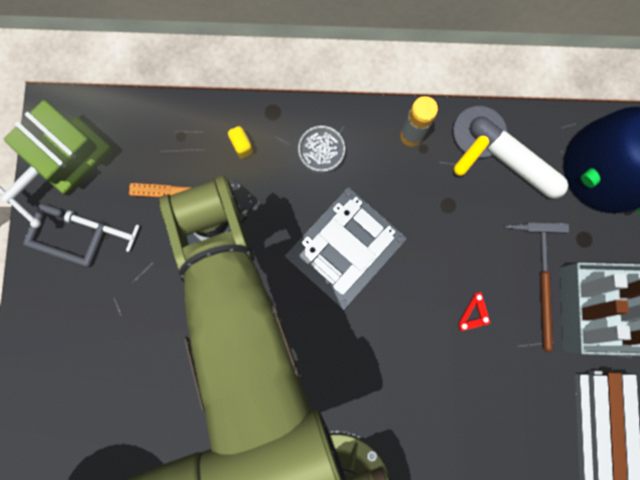

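The full layout shows at about (348,245): the plate bridges both rails midway, every piece is within tolerance, and the bystanders look untouched.

```bash
python3 -c "
from cell import manip
print(manip.sign_off())"
```

```text
the job is handed in; nothing more can be done
None
```

The frame is laid out in the fixture with the mounting plate bridging both rails; the last camera check put every piece within tolerance, and I handed the job in at about 39 s, but sign-off returned no verdict.

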